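# Find the heavy tin on the lost property cart

### The job

Something heavy was left in one of the three identical closed tins on the cork mat. Begin with the tin nearest the yellow toy cash register and go along the row: lift each tin well clear of the mat to feel its weight and set it gently back upright where it stood before lifting the next (the last may stay in the hand if it is the heaviest). Then hold the heaviest tin up, upright and still, about 15 cm above the mat and finish while holding it there, the other two standing in their places and the other lost things left alone.

Things in the scene. Friction and masses are not known exactly. Their poses are not given: they have to be found in the camera images.
- tin_1: One of three identical closed square tins of plain metal, at the left end (+y) of the row as seen from the robot. 60 x 60 mm, 80 mm high, flat upright sides along its own x and y axes, lid shut for good and level with the sides. Origin at the centre of its underside, z up. It weighs 0.15 to 0.21 kg if it is a light one; the one heavy tin weighs 0.47 to 0.61 kg. Which is heavy changes from start to start and cannot be seen; the contents may shift a few mm inside.
- tin_2: One of three identical closed square tins of plain metal, at the middle of the row as seen from the robot. 60 x 60 mm, 80 mm high, flat upright sides along its own x and y axes, lid shut for good and level with the sides. Origin at the centre of its underside, z up. It weighs 0.15 to 0.21 kg if it is a light one; the one heavy tin weighs 0.47 to 0.61 kg. Which is heavy changes from start to start and cannot be seen; the contents may shift a few mm inside.
- tin_3: One of three identical closed square tins of plain metal, at the right end (-y) of the row as seen from the robot. 60 x 60 mm, 80 mm high, flat upright sides along its own x and y axes, lid shut for good and level with the sides. Origin at the centre of its underside, z up. It weighs 0.15 to 0.21 kg if it is a light one; the one heavy tin weighs 0.47 to 0.61 kg. Which is heavy changes from start to start and cannot be seen; the contents may shift a few mm inside.
- mat: Thin cork mat fixed to the cart top, 180 x 450 mm and 4 mm thick; the three tins stand on it in a row along its y axis, about 140 mm apart. Origin at the centre of its underside (z = 0 on the cart top), so the tins' undersides are at z = 4 mm.
- register: Yellow toy cash register, 150 mm deep, 160 mm wide, 140 mm high, black and white chunky keys, loose (0.7 kg). It stands beyond one end of the row of tins, either left (+y) or right (-y) of the mat: the tin nearest to it is the first to heft. Origin at the centre of its underside.
- lunchbox: Grey and white closed lunch box, 134 x 164 mm, 76 mm high plus a carrying handle up to 94 mm, loose. It stands beyond the other end of the row. Origin at the centre of its underside. Leave alone.
- camera: Black plastic toy camera, 110 mm wide (y), 65 mm deep with lens, 78 mm high, loose, behind the row. Origin at the centre of the underside. Leave alone.
- pebble: Grey stone pebble, 42 mm across, 25 mm high, loose, near the front edge of the mat between two tins. Origin at the centre of its underside. Leave alone.
- clarinet: Wooden toy clarinet lying along y in front of the mat (robot side), 297 mm long, up to 50 mm thick at the bell, loose. Origin on the cart top under its middle. Leave alone.
- bottle: Metal drinks bottle, 60 mm diameter, 130 mm high, standing behind the row, loose. Origin at the centre of its underside. Leave alone.

How it is judged:
By the outcome, as a careful person would: the job done as asked, in the order asked, and still so for the second after the job is handed in, while the arm keeps its last pose, push and grip.
It also fails if it takes over 64 s, if anything falls off the work surface, if the arm or the gripper's body presses on something with over 40 N, if the wrist force passes 120 N, or if a joint passes its speed limit or range.

### The arm

A 7-joint arm with a two-finger parallel gripper is mounted at the origin on the work surface. World frame = base frame: x ahead of the robot, y to its left, z up, the work surface at z = 0. Lengths are in m, angles in rad, forces in N, time in s.
With the tool pointing down it reaches from about 0.4 to 0.9 m from the base axis. Payload 5.5 kg.
Tool frame: the origin (TCP) lies between the finger pads; the fingertips stand 14 mm ahead of it and the grasp point (between the pads) lies 5 mm behind it; y points along the fingers, z is the direction in which the jaws open and shut, and the axes are right-handed (so a half turn about y gives the same grasp; the last joint's range is limited). The gripper opens to 85 mm and grips with 20 to 120 N. Pads are 22 mm wide; open, the fingers measure 114 mm over their backs; the gripper's body (76 mm by 85 mm) begins 54 mm behind the grasp point. The pads swing forward as they close: fully open they stand 13 mm farther back than shut.
Start: joints at [-0.851, 0.501, -0.427, 1.55, 0.221, 1.138, -0.21], TCP at [0.287, 0.583, 0.245] pointing down, gripper open.
Joint ranges: [-2.88, 2.88], [-0.31, 2.03], [-1.54, 1.56], [0.2, 2.42], [-1.41, 4.55], [0.19, 2.02], [-2.57, 2.57]. Speed limits (rad/s): [2.57, 2.57, 3.14, 3.14, 3.14, 3.14, 3.14].

### API

Orientations are given as a 3x3 rotation matrix whose columns are the frame's x, y, z axes.
In Python, from bench import arm gives the robot as it stands.
- The arm moves only by the tool arm_command, never from a script. Its arguments are lists of equal length, an entry for each row: "angular": the turn, a rotation vector about the tool's x, y, z in degrees, a list of three; "xyz": the shift along the tool's x, y, z in mm, a list of three; "fingers": the opening, from -1 (shut) to 1 (fully open), so that 0 is half open. A call has exactly 10 rows; each row is the pose to reach, as a shift and turn from the pose commanded when the call began, along the tool's axes at that moment; what a row does not reach only later rows make up. A row lasts 1/12 s, in which the tool goes at most 41.7 mm and 7.16 degrees, less where a joint would pass 70% of its speed; a pose out of reach is approached as far as the arm can. A call with a gripper value outside its range is refused whole. The fingers move at their own pace and stop on an object; "squeeze" is the grip in N (left out, the last holds). Time passes only in rows, so rows that repeat a pose let the fingers close, or fill a call up. It gives the time, the measured TCP pose, the force and the opening at its end, in the units of the state.
- arm.get_obs(): the state, without advancing time (a new reading comes with each control period).
- arm.capture(name): name is "side" or "top" or "wrist"; returns (picture, depth): 400x640x3 uint8, red, green, blue; 400x640 float32, m along the optical axis (not along the pixel's ray), 0 where there is no reading.
- arm.camera_model(name): a dict with "mtx" (3x3 intrinsics, pixels), "dist_coeffs" ([k1, k2, p1, p2, k3] as OpenCV has them; the pictures are not rectified), "xyz" and "orientation" of the camera in the world. Camera axes: x right, y up, looking along -z (the intrinsics and any distortion apply to the point x, -y, -z); pixel columns grow to the right and rows downward; lengths in m; the calibration is good to about 2 mm. A picture is of the moment at which its call begins: read the wrist's pose just before it. camera_model takes no time and is no camera call; for the wrist camera it gives the pose at the moment of the call.
- arm.sign_off(): hands the job in, once; it reports no verdict.
The state is a dict: "time_s": time; "joints": joint angles; "dq": joint speeds; "tau": joint torques, N m; "tcp_pos": TCP position; "eef_rot": TCP orientation; "wrist_force": force on the tool from outside, world axes, zero at the start; "moment": the same for the moment, N m; "opening": finger opening in m.
Only numpy, scipy, OpenCV 4.12 (cv2) and the standard library are available. Lean on these libraries where they do the work, as an engineer would, in place of code of your own. Each camera call takes 0.05 s, during which the arm holds its last target.

## Working session

There is one attempt and no reset: what is moved stays moved. The work goes in short steps, Python scripts to look and compute and a tool call to move; the robot and the scene stay as the last step left them, time stands still between calls to the robot, and variables do not carry over. Pictures are saved under pics/ and viewed, and the job is handed in when it is done.

Besides the shell and the picture viewer there is one more tool, called as a command line: name --argument value ..., lists and objects as JSON in quotes. arm_command: Moves the arm, as the interface text tells. Its arguments: {"type":"object","properties":{"angular":{"type":"array"},"xyz":{"type":"array"},"fingers":{"type":"array"},"squeeze":{"type":"number"}},"required":["angular","xyz","fingers"]}

```bash
ls; mkdir -p pics
python3 - <<'E'
from bench import arm
import cv2,numpy as np
np.set_printoptions(precision=4,suppress=True)
o=arm.get_obs()
for k,v in o.items(): print(k,np.array(v))
for n in ["top","side"]:
    p,d=arm.capture(n); cv2.imwrite(f"pics/{n}0.png",p[:,:,::-1]); np.savez(f"pics/{n}0.npz",p=p,d=d)
    print(n,arm.camera_model(n))
E
```

```text
pics
time_s 0.0
joints [-0.8508  0.5018 -0.4268  1.5514  0.2208  1.1383 -0.2103]
dq [-0.0004 -0.0006 -0.0001  0.0005 -0.0005 -0.0005  0.0018]
tau [  0.0014 -56.9499  -5.8149 -28.0935   0.0108   0.0121   0.    ]
tcp_pos [0.2864 0.5827 0.2443]
eef_rot [[ 0.8975 -0.0009  0.441 ]
 [-0.441  -0.0017  0.8975]
 [-0.0001 -1.     -0.0019]]
wrist_force [-0.6046  0.1286 -0.0349]
moment [-0.0278  0.0037 -0.0439]
opening 0.08533272491195473
top {'mtx': array([[425.4253,   0.    , 319.4269],
       [  0.    , 425.4253, 200.2847],
       [  0.    ,   0.    ,   1.    ]]), 'dist_coeffs': array([0.0093, 0.    , 0.    , 0.    , 0.    ]), 'xyz': array([0.5423, 0.0026, 0.9763]), 'orientation': array([[ 0.0145,  0.9983, -0.0572],
       [-0.9999,  0.0142, -0.0047],
       [-0.0038,  0.0573,  0.9983]])}
side {'mtx': array([[460.2509,   0.    , 321.5411],
       [  0.    , 460.2509, 189.5191],
       [  0.    ,   0.    ,   1.    ]]), 'dist_coeffs': array([-0.0946,  0.    ,  0.    ,  0.    ,  0.    ]), 'xyz': array([0.4851, 1.0085, 0.864 ]), 'orientation': array([[-0.9918,  0.0834, -0.097 ],
       [-0.1279, -0.6428,  0.7553],
       [ 0.0006,  0.7615,  0.6482]])}
```

View pics/top0.png

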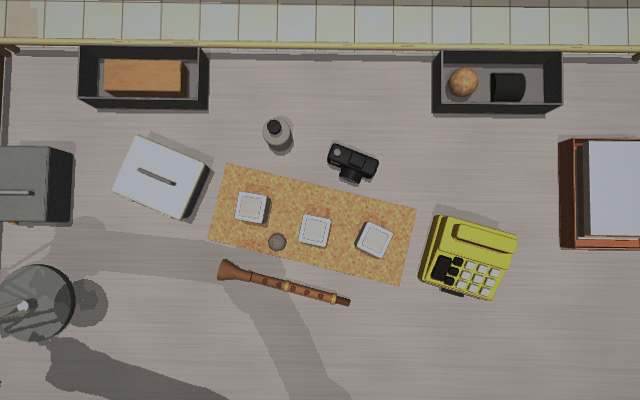

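View pics/side0.png

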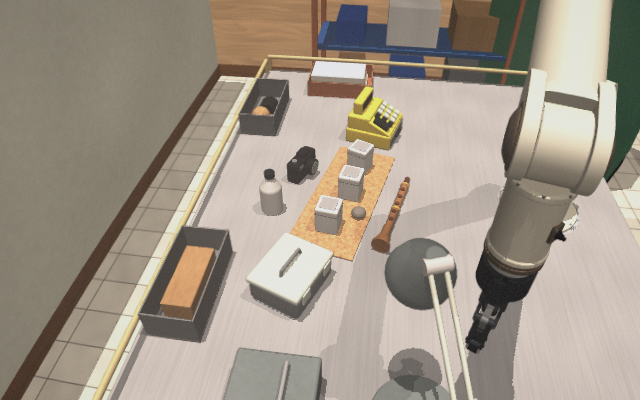

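Top view: the register is at (470,255), the right end (−y), so the order is tin_3 (375,239), tin_2 (314,230), tin_1 (251,207). The pebble is at (277,242) and the lamp head at (35,300). Next I'll measure the lids from the depth and the rays.

```bash
cat > h.py <<'E'
import numpy as np,cv2
np.set_printoptions(precision=4,suppress=True)
def rays(cm,uv):
    n=cv2.undistortPoints(np.array(uv,float).reshape(-1,1,2),cm['mtx'],cm['dist_coeffs']).reshape(-1,2)
    return np.c_[n[:,0],-n[:,1],-np.ones(len(n))]@np.array(cm['orientation']).T
def onplane(cm,uv,z):
    r=rays(cm,uv); c=np.array(cm['xyz']); return c+r*((z-c[2])/r[:,2])[:,None]
def cloud(cm,d):
    v,u=np.mgrid[:d.shape[0],:d.shape[1]]
    r=rays(cm,np.c_[u.ravel(),v.ravel()])
    return (np.array(cm['xyz'])+r*d.ravel()[:,None]).reshape(*d.shape,3)
E
python3 - <<'E'
from h import *
from bench import arm
cm=arm.camera_model("top"); f=np.load("pics/top0.npz"); P=cloud(cm,f['d'])
ok=f['d']>0
for nm,(u,v) in dict(t3=(375,239),t2=(314,230),t1=(251,207),reg=(470,255),lunch=(160,178),leb=(277,242),cam=(353,160),bot=(275,128),lamp=(35,300),greybox=(35,180)).items():
    w=P[v-25:v+26,max(0,u-25):u+26]
    print(nm,"centre",P[v,u],"zmax",w[...,2].max())
    if nm[0]=='t':
        m=((np.abs(P[...,2]-0.084)<0.012)&ok).astype(np.uint8); 
        lab=cv2.connectedComponents(m)[1]; mm=(lab==lab[v,u]).astype(np.uint8)
        c=max(cv2.findContours(mm,0,cv2.CHAIN_APPROX_NONE)[0],key=cv2.contourArea)
        q=onplane(cm,c.reshape(-1,2),0.084)
        r=cv2.minAreaRect((q[:,:2]*1000).astype(np.float32)); print("  rect",r, "mean z",P[mm>0][:,2].mean(), 'cloud mean',P[mm>0].mean(0))
for nm,(u,v) in dict(matcorn=[(228,163),(416,208),(400,286),(208,241)]).items() if 0 else []: pass
print(onplane(cm,[(228,163),(416,208),(400,286),(208,241)],0.004))
E
python3 - <<'E'
import cv2
p=cv2.imread('pics/top0.png')[140:300,200:440]; cv2.imwrite('pics/top0c.png',cv2.resize(p,None,fx=3,fy=3,interpolation=2))
E
```

```text
t3 centre [ 0.5142 -0.1104  0.0844] zmax 0.9763396581905242
  rect ((513.1936645507812, -108.92318725585938), (60.895973205566406, 60.56327438354492), 65.4916000366211) mean z 0.08418879278111971 cloud mean [ 0.513  -0.1089  0.0842]
t2 centre [0.5311 0.0172 0.0857] zmax 0.9763396581905242
  rect ((530.9866333007812, 16.79110336303711), (60.53667068481445, 60.51810073852539), 78.85380554199219) mean z 0.0842433245806636 cloud mean [0.5309 0.0168 0.0842]
t1 centre [0.5774 0.1503 0.0837] zmax 0.9763396581905242
  rect ((577.2682495117188, 151.2003631591797), (61.31418228149414, 60.62141036987305), 80.6785659790039) mean z 0.08423169247185672 cloud mean [0.5772 0.1512 0.0842]
reg centre [ 0.4847 -0.3042  0.0952] zmax 0.9763396581905242
lunch centre [0.6343 0.3382 0.0977] zmax 0.9763396581905242
leb centre [0.5026 0.0999 0.0282] zmax 0.9763396581905242
cam centre [ 0.6814 -0.0637  0.0729] zmax 0.9763396581905242
bot centre [0.735  0.0979 0.1315] zmax 0.9763396581905242
lamp centre [0.3684 0.6286 0.0289] zmax 0.9763396581905242
greybox centre [0.6272 0.602  0.0893] zmax 0.9763396581905242
[[ 0.6811  0.2188  0.004 ]
 [ 0.5836 -0.2137  0.004 ]
 [ 0.4067 -0.1777  0.004 ]
 [ 0.5016  0.2595  0.004 ]]
```

View pics/top0c.png

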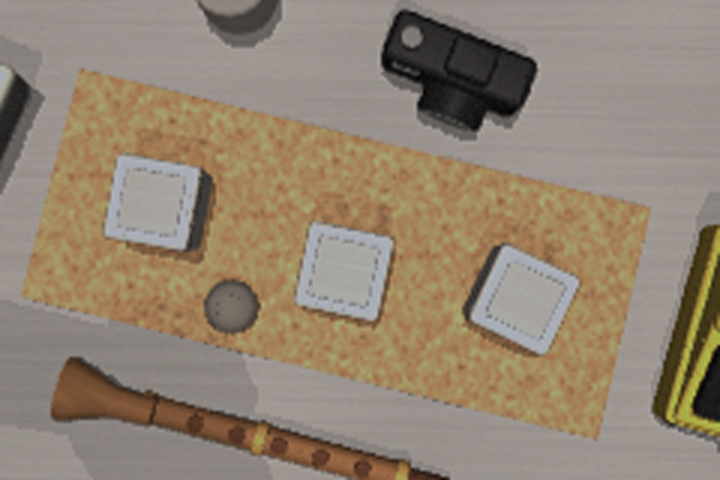

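Run:
```python
from h import *
from bench import arm
for n,pts in dict(top=[(35,300),(60,300),(10,320),(20,306),(90,300),(40,270),(5,310)],side=[(420,265),(400,280),(440,265),(445,300),(470,360),(415,375),(410,240),(395,265),(480,330),(490,300),(520,230)]).items():
    cm=arm.camera_model(n); f=np.load(f"pics/{n}0.npz"); P=cloud(cm,f['d'])
    for u,v in pts: print(n,u,v,P[v,u],f['d'][v,u],f['p'][v,u])
cm=arm.camera_model("side"); f=np.load("pics/side0.npz"); P=cloud(cm,f['d'])
```

```text
top 35 300 [0.3684 0.6286 0.0289] 0.93884975 [61 59 55]
top 60 300 [0.3683 0.5763 0.0249] 0.94257927 [60 62 60]
top 10 320 [0.3225 0.6868 0.0202] 0.9451644 [70 71 68]
top 20 306 [0.36   0.643  0.0542] 0.913137 [160 164 171]
top 90 300 [0.3648 0.5233 0.0007] 0.96629745 [81 77 75]
top 40 270 [0.4331 0.6256 0.0222] 0.94920766 [104 106 101]
top 5 310 [0.3444 0.6983 0.0213] 0.9453527 [110 110 106]
side 420 265 [0.4032 0.5835 0.378 ] 0.62810093 [102 101  97]
side 400 280 [0.4263 0.5825 0.3405] 0.65540177 [97 96 91]
side 440 265 [0.378  0.5897 0.3888] 0.6139002 [227 217 203]
side 445 300 [0.3538 0.5768 0.2965] 0.6811559 [145 136 131]
side 470 360 [ 0.2426  0.4969 -0.0019] 0.924126 [133 125 119]
side 415 375 [0.3601 0.5556 0.0227] 0.87531114 [88 87 82]
side 410 240 [0.4135 0.5191 0.3589] 0.6900988 [109 108 102]
side 395 265 [0.4345 0.5617 0.348 ] 0.66706276 [110 109 103]
side 480 330 [0.3158 0.6428 0.3243] 0.6096195 [59 57 56]
side 490 300 [0.3063 0.6148 0.3555] 0.6095872 [39 38 38]
side 520 230 [0.3049 0.6162 0.4914] 0.5202894 [129 119 104]
```

```bash
python3 - <<'E'
from h import *
from bench import arm
for n in ["side","top"]:
    cm=arm.camera_model(n); f=np.load(f"pics/{n}0.npz"); P=cloud(cm,f['d']); ok=f['d']>0
    if n=="side":
        ok[:, :380]=0; ok[:225]=0; ok[:,475:]=0
    else: ok[:250]=0; ok[:,140:]=0
    for z0,z1 in [(.02,.1),(.1,.2),(.2,.25),(.25,.3),(.3,.35),(.35,.4),(.4,.5),(.5,.7)]:
        m=ok&(P[...,2]>z0)&(P[...,2]<z1); 
        if m.sum()>3: print(n,z0,z1,m.sum(),P[m].min(0),P[m].max(0))
E
python3 - <<'E'
import cv2
p=cv2.imread('pics/side0.png')[200:400,340:640]; cv2.imwrite('pics/side0c.png',cv2.resize(p,None,fx=2.6,fy=2.6,interpolation=2))
E
```

```text
side 0.02 0.1 1526 [0.2963 0.1463 0.02  ] [0.4427 0.6118 0.051 ]
side 0.2 0.25 6 [0.315  0.6215 0.2433] [0.3177 0.6232 0.2491]
side 0.25 0.3 706 [0.3067 0.5735 0.25  ] [0.4258 0.7162 0.3   ]
side 0.3 0.35 2343 [0.317 0.518 0.3  ] [0.4472 0.6802 0.35  ]
side 0.35 0.4 2419 [0.3514 0.5099 0.35  ] [0.4365 0.6273 0.3989]
top 0.02 0.1 4045 [0.2774 0.5554 0.02  ] [0.444  0.7128 0.0972]
```

View pics/side0c.png

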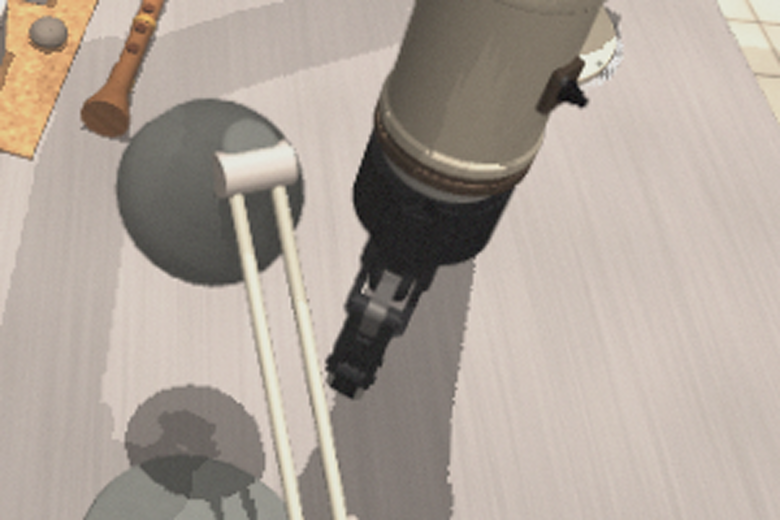

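```bash
cat >> h.py <<'E'
from scipy.spatial.transform import Rotation as Ro
def goal(xyz,yaw):
    from bench import arm
    o=arm.get_obs(); R=np.array(o['eef_rot']); p=np.array(o['tcp_pos'])
    a=np.radians(yaw); z=np.array([np.cos(a),np.sin(a),0]); y=np.array([0,0,-1.]); x=np.cross(y,z)
    G=np.c_[x,y,z]
    print("t",o['time_s'],"p",p,"open",o['opening'],"F",np.array(o['wrist_force']),"q",np.array(o['joints']))
    print("shift mm",R.T@(np.array(xyz)-p)*1000,"turn deg",Ro.from_matrix(R.T@G).as_rotvec(degrees=True))
E
python3 -c "
from h import *
goal([.272,.38,.245],65.5)
goal([.41,.28,.245],65.5)"
```

```text
t 0.1 p [0.2865 0.5828 0.2444] open 0.08557757539740295 F [-0.5891 -0.0633  0.4498] q [-0.8508  0.5017 -0.4268  1.5514  0.2208  1.1383 -0.2103]
shift mm [  76.4421   -0.3094 -188.3813] turn deg [ 0.1012 -1.6681 -0.0032]
t 0.1 p [0.2865 0.5828 0.2444] open 0.08557757539740295 F [-0.5891 -0.0633  0.4498] q [-0.8508  0.5017 -0.4268  1.5514  0.2208  1.1383 -0.2103]
shift mm [ 244.3983   -0.2635 -217.2728] turn deg [ 0.1012 -1.6681 -0.0032]
```

arm_command --angular '[[0,0,0],[0,0,0],[0,0,0],[0,-1.7,0],[0,-1.7,0],[0,-1.7,0],[0,-1.7,0],[0,-1.7,0],[0,-1.7,0],[0,-1.7,0]]' --xyz '[[8,0,-19],[16,0,-38],[24,0,-57],[32,0,-76],[40,0,-95],[48,0,-114],[56,0,-133],[64,0,-152],[72,0,-171],[76,0,-188]]' --fingers '[1,1,1,1,1,1,1,1,1,1]' --squeeze 50

```text
time_s: 0.93
tcp_pos: [0.2721, 0.3792, 0.2448]
eef_rot: [[0.91, -0.0, 0.415], [-0.415, -0.001, 0.91], [0.0, -1.0, -0.001]]
wrist_force: [-1.3, -0.2, -0.2]
opening: 0.0853
```

```bash
python3 -c "
from h import *
goal([.41,.26,.245],65.5)
goal([.513,-.109,.2],65.5)"
```

```text
t 0.9333 p [0.2721 0.3792 0.2448] open 0.08525166847430204 F [-1.3026 -0.17   -0.1557] q [-0.6028  0.1662 -0.4429  1.993   0.0847  1.001   0.0563]
shift mm [174.8986  -0.0592 -51.1411] turn deg [ 0.0699 -0.0381  0.013 ]
t 0.9333 p [0.2721 0.3792 0.2448] open 0.08525166847430204 F [-1.3026 -0.17   -0.1557] q [-0.6028  0.1662 -0.4429  1.993   0.0847  1.001   0.0563]
shift mm [ 421.8312   45.3541 -343.9839] turn deg [ 0.0699 -0.0381  0.013 ]
```

arm_command --angular '[[0,0,0],[0,0,0],[0,0,0],[0,0,0],[0,0,0],[0,0,0],[0,0,0],[0,0,0],[0,0,0],[0,0,0]]' --xyz '[[30,0,-6],[60,0,-14],[90,0,-22],[120,0,-32],[150,0,-42],[175,0,-55],[195,0,-80],[215,0,-105],[235,0,-130],[255,0,-155]]' --fingers '[1,1,1,1,1,1,1,1,1,1]'

```text
time_s: 1.77
tcp_pos: [0.4397, 0.1328, 0.245]
eef_rot: [[0.91, -0.001, 0.414], [-0.414, -0.0, 0.91], [-0.001, -1.0, -0.0]]
wrist_force: [-0.3, -0.4, -0.3]
opening: 0.0853
```

```bash
python3 -c "
from h import *
goal([.513,-.109,.2],65.5)"
```

```text
t 1.7667 p [0.4397 0.1328 0.245 ] open 0.08532338709410481 F [-0.2993 -0.3634 -0.3231] q [-0.1649  0.1357 -0.2025  2.0159  0.0323  0.9937  0.7606]
shift mm [ 166.905    44.9753 -189.7268] turn deg [ 0.0217  0.0371 -0.0323]
```

arm_command --angular '[[0,0,0],[0,0,0],[0,0,0],[0,0,0],[0,0,0],[0,0,0],[0,0,0],[0,0,0],[0,0,0],[0,0,0]]' --xyz '[[20,2,-23],[40,4,-46],[60,8,-69],[80,12,-92],[100,18,-115],[120,24,-138],[140,32,-160],[156,38,-178],[167,45,-190],[167,45,-190]]' --fingers '[1,1,1,1,1,1,1,1,1,1]'

```text
time_s: 2.6
tcp_pos: [0.5125, -0.1121, 0.1986]
eef_rot: [[0.908, -0.002, 0.419], [-0.419, -0.002, 0.908], [-0.001, -1.0, -0.002]]
wrist_force: [0.1, -0.5, 0.1]
opening: 0.0856
```

Run:
```python
from h import *
from bench import arm
goal([.513,-.109,.045],65.5)
for n in ["wrist","side"]:
    cm=arm.camera_model(n)
    p,d=arm.capture(n); cv2.imwrite(f"pics/{n}1.png",p[:,:,::-1]); np.savez(f"pics/{n}1.npz",p=p,d=d)
    P=cloud(cm,d); m=((np.abs(P[...,2]-0.084)<0.008)&(d>0))
    if n=='wrist': m&=np.linalg.norm(P[...,:2]-[.513,-.109],axis=-1)<.07
    if n=='wrist':
        c=np.argwhere(m); print(c.min(0),c.max(0))
        h=cv2.convexHull((P[m][:,:2]*1000).astype(np.float32)); print(cv2.minAreaRect(h))
```

```text
t 2.6 p [ 0.5125 -0.1121  0.1986] open 0.08556341005708736 F [ 0.1288 -0.4608  0.0878] q [ 0.1715  0.3021 -0.0102  1.9203  0.0062  0.9212  1.296 ]
shift mm [ -0.639  153.6428   3.3822] turn deg [ 0.1368 -0.2952 -0.0814]
[162 285] [230 357]
((511.13970947265625, -109.74600982666016), (61.07810974121094, 59.78495788574219), 65.03602600097656)
```

View pics/wrist1.png

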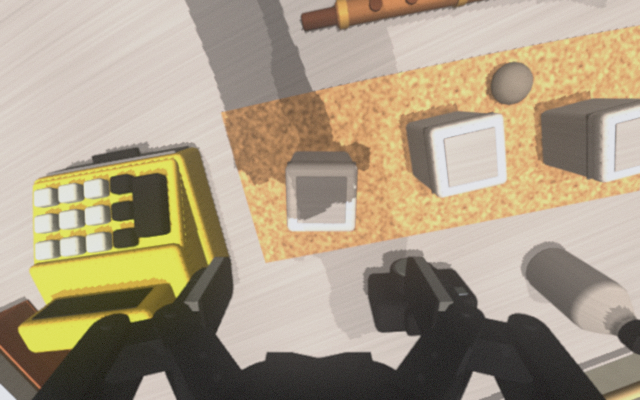

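View pics/side1.png

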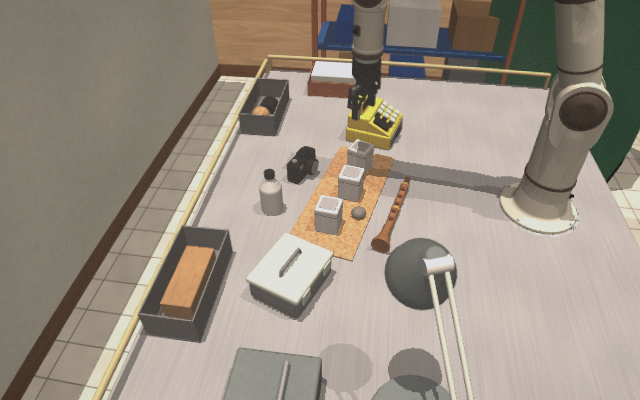

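```bash
python3 -c "
from h import *
goal([.512,-.109,.045],65.3)"
```

```text
t 2.7 p [ 0.5125 -0.1078  0.1996] open 0.08544325525965064 F [0.1351 0.3264 0.193 ] q [ 0.1684  0.2994 -0.0144  1.9215  0.0049  0.9226  1.294 ]
shift mm [  0.3638 154.5782  -1.2963] turn deg [ 0.0103  0.1505 -0.1111]
```

arm_command --angular '[[0,0,0],[0,0,0],[0,0,0],[0,0,0],[0,0,0],[0,0,0],[0,0,0],[0,0,0],[0,0,0],[0,0,0]]' --xyz '[[0,14,-1],[0,32,-1],[0,52,-1],[0,72,-1],[0,92,-1],[0,112,-1],[0,130,-1],[0,144,-1],[0,152,-1],[0,154,-1]]' --fingers '[1,1,1,1,1,1,1,1,1,1]'

```text
time_s: 3.53
tcp_pos: [0.5118, -0.1068, 0.0453]
eef_rot: [[0.911, -0.002, 0.412], [-0.412, 0.001, 0.911], [-0.003, -1.0, 0.0]]
wrist_force: [0.1, 0.7, -0.5]
opening: 0.0855
```

arm_command --angular '[[0,0,0],[0,0,0],[0,0,0],[0,0,0],[0,0,0],[0,0,0],[0,0,0],[0,0,0],[0,0,0],[0,0,0]]' --xyz '[[0,0,0],[0,0,0],[0,0,0],[0,0,0],[0,0,0],[0,0,0],[0,0,0],[0,0,0],[0,0,0],[0,0,0]]' --fingers '[1,0.8,0.7,0.6,0.5,0.4,0.3,0.2,0.2,0.2]' --squeeze 45

```text
time_s: 4.37
tcp_pos: [0.5132, -0.1089, 0.0471]
eef_rot: [[0.91, 0.001, 0.415], [-0.415, -0.0, 0.91], [0.001, -1.0, 0.0]]
wrist_force: [-0.7, 0.2, 5.2]
opening: 0.0593
```

```bash
python3 -c "
from h import *
goal([.512,-.109,.045],65.3)"
```

```text
t 4.3667 p [ 0.5132 -0.1089  0.0471] open 0.05931460532892715 F [-0.7135  0.2397  5.1591] q [ 0.1686  0.5366 -0.0132  2.0065  0.0123  0.5976  1.2905]
shift mm [-1.0925  2.0583 -0.565 ] turn deg [-0.0066  0.2111  0.0627]
```

arm_command --angular '[[0,0,0],[0,0,0],[0,0,0],[0,0,0],[0,0,0],[0,0,0],[0,0,0],[0,0,0],[0,0,0],[0,0,0]]' --xyz '[[0,0,0],[0,-4,0],[0,-14,0],[0,-28,0],[0,-44,0],[0,-60,0],[0,-76,0],[0,-90,0],[0,-98,0],[0,-100,0]]' --fingers '[0,0,0,0,0,0,0,0,0,0]'

```text
time_s: 5.2
tcp_pos: [0.5137, -0.1087, 0.1482]
eef_rot: [[0.91, 0.003, 0.414], [-0.414, -0.0, 0.91], [0.003, -1.0, 0.001]]
wrist_force: [0.4, 0.5, -2.3]
opening: 0.0597
```

arm_command --angular '[[0,0,0],[0,0,0],[0,0,0],[0,0,0],[0,0,0],[0,0,0],[0,0,0],[0,0,0],[0,0,0],[0,0,0]]' --xyz '[[0,0,0],[0,0,0],[0,0,0],[0,0,0],[0,0,0],[0,0,0],[0,0,0],[0,0,0],[0,0,0],[0,0,0]]' --fingers '[0,0,0,0,0,0,0,0,0,0]'

```text
time_s: 6.03
tcp_pos: [0.5128, -0.1086, 0.1463]
eef_rot: [[0.91, -0.0, 0.414], [-0.414, 0.0, 0.91], [-0.0, -1.0, 0.0]]
wrist_force: [-0.1, 0.4, -1.9]
opening: 0.0594
```

Run:
```python
from h import *
from bench import arm
F=[]
for i in range(4):
    p,d=arm.capture("side"); F.append(np.array(arm.get_obs()['wrist_force']))
print(np.array(F)); print(arm.get_obs()['tau'])
cv2.imwrite("pics/side2.png",p[40:340,180:480,::-1].repeat(2,0).repeat(2,1))
goal([.512,-.109,.045],65.3)
```

```text
[[ 0.1537 -0.3225 -1.5778]
 [ 0.151   0.0233 -1.7193]
 [-0.1858 -0.7802 -0.8492]
 [-0.6601  0.2011 -1.915 ]]
[  0.0002 -47.29     0.2735 -23.5529   0.0115   0.0002   0.    ]
t 6.2333 p [ 0.5128 -0.1086  0.1463] open 0.0593657238599062 F [-0.6601  0.2011 -1.915 ] q [ 0.1693  0.3725 -0.0142  1.9634  0.0071  0.8057  1.2948]
shift mm [ -0.5421 101.3308  -0.6718] turn deg [-0.0023  0.2282  0.0041]
```

View pics/side2.png

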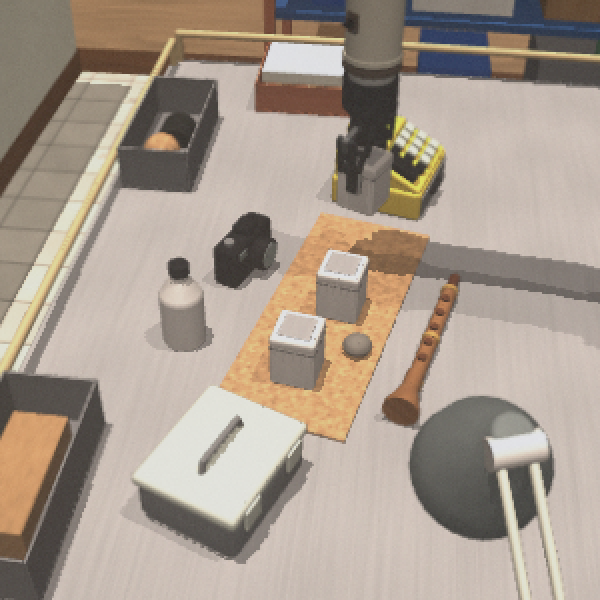

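arm_command --angular '[[0,0,0],[0,0,0],[0,0,0],[0,0,0],[0,0,0],[0,0,0],[0,0,0],[0,0,0],[0,0,0],[0,0,0]]' --xyz '[[0,6,0],[0,20,0],[0,36,0],[0,52,0],[0,66,0],[0,78,0],[0,86,0],[0,91,0],[0,94,0],[0,95,0]]' --fingers '[0,0,0,0,0,0,0,0,0,0]'

```text
time_s: 7.07
tcp_pos: [0.5128, -0.1086, 0.051]
eef_rot: [[0.91, -0.0, 0.414], [-0.414, 0.0, 0.91], [-0.0, -1.0, -0.0]]
wrist_force: [-0.3, 0.7, -1.4]
opening: 0.0597
```

arm_command --angular '[[0,0,0],[0,0,0],[0,0,0],[0,0,0],[0,0,0],[0,0,0],[0,0,0],[0,0,0],[0,0,0],[0,0,0]]' --xyz '[[0,0.5,0],[0,1,0],[0,1.5,0],[0,2,0],[0,2.5,0],[0,3,0],[0,3.5,0],[0,4,0],[0,4,0],[0,4,0]]' --fingers '[0,0,0,0,0,0,0,0,0,0]'

```text
time_s: 7.9
tcp_pos: [0.5127, -0.1086, 0.0472]
eef_rot: [[0.91, -0.0, 0.414], [-0.414, 0.0, 0.91], [-0.0, -1.0, -0.0]]
wrist_force: [-0.1, 0.1, -2.6]
opening: 0.0596
```

arm_command --angular '[[0,0,0],[0,0,0],[0,0,0],[0,0,0],[0,0,0],[0,0,0],[0,0,0],[0,0,0],[0,0,0],[0,0,0]]' --xyz '[[0,0.3,0],[0,0.6,0],[0,0.9,0],[0,1.2,0],[0,1.2,0],[0,1.2,0],[0,1.2,0],[0,1.2,0],[0,1.2,0],[0,1.2,0]]' --fingers '[0,0,0,0,0,0,0,0,0,0]'

```text
time_s: 8.73
tcp_pos: [0.5127, -0.1086, 0.0471]
eef_rot: [[0.91, 0.0, 0.414], [-0.414, 0.0, 0.91], [0.0, -1.0, 0.0]]
wrist_force: [-4.8, 0.7, 8.3]
opening: 0.0595
```

arm_command --angular '[[0,0,0],[0,0,0],[0,0,0],[0,0,0],[0,0,0],[0,0,0],[0,0,0],[0,0,0],[0,0,0],[0,0,0]]' --xyz '[[0,-0.4,0],[0,-0.8,0],[0,-0.8,0],[0,-0.8,0],[0,-0.8,0],[0,-0.8,0],[0,-0.8,0],[0,-0.8,0],[0,-0.8,0],[0,-0.8,0]]' --fingers '[0,0,0.2,0.35,0.42,0.5,0.6,0.75,0.9,1]'

```text
time_s: 9.57
tcp_pos: [0.5128, -0.1086, 0.0468]
eef_rot: [[0.91, 0.0, 0.414], [-0.414, 0.0, 0.91], [0.0, -1.0, 0.0]]
wrist_force: [-0.3, -0.1, 0.8]
opening: 0.0852
```

```bash
python3 -c "
from h import *
goal([.512,-.109,.2],65.3)
goal([.531,.017,.2],78.85)"
```

```text
t 9.5667 p [ 0.5128 -0.1086  0.0468] open 0.0852217311867656 F [-0.2584 -0.0723  0.8093] q [ 0.1684  0.5368 -0.0134  2.0068  0.0121  0.598   1.2906]
shift mm [  -0.535  -153.1712   -0.6813] turn deg [-0.0023  0.2317  0.0014]
t 9.5667 p [ 0.5128 -0.1086  0.0468] open 0.0852217311867656 F [-0.2584 -0.0723  0.8093] q [ 0.1684  0.5368 -0.0134  2.0068  0.0121  0.598   1.2906]
shift mm [ -35.4294 -153.1672  121.8723] turn deg [ -0.0021 -13.3183   0.0017]
```

arm_command --angular '[[0,0,0],[0,0,0],[0,0,0],[0,0,0],[0,0,0],[0,0,0],[0,-2,0],[0,-4,0],[0,-6,0],[0,-8,0]]' --xyz '[[0,-12,0],[0,-30,0],[0,-54,0],[0,-78,0],[0,-102,0],[0,-126,0],[-4,-145,12],[-10,-153,34],[-17,-153,58],[-24,-153,82]]' --fingers '[1,1,1,1,1,1,1,1,1,1]'

```text
time_s: 10.4
tcp_pos: [0.5256, -0.0236, 0.2021]
eef_rot: [[0.959, 0.003, 0.283], [-0.283, -0.0, 0.959], [0.003, -1.0, 0.001]]
wrist_force: [0.1, -0.6, 0.7]
opening: 0.0852
```

```bash
python3 -c "
from h import *
goal([.531,.017,.2],78.85)"
```

```text
t 10.4 p [ 0.5256 -0.0236  0.2021] open 0.08522921176128435 F [ 0.121  -0.5648  0.6998] q [ 0.0611  0.299  -0.0799  1.9158  0.0299  0.9247  1.2503]
shift mm [-6.3283  2.1227 40.4576] turn deg [-0.0279 -5.3096  0.1804]
```

arm_command --angular '[[0,-1.5,0],[0,-3,0],[0,-4.5,0],[0,-5.3,0],[0,-5.3,0],[0,-5.3,0],[0,-5.3,0],[0,-5.3,0],[0,-5.3,0],[0,-5.3,0]]' --xyz '[[-1.5,0,10],[-3,0,20],[-5,0,30],[-6,0,38],[-6,0,40],[-6,0,40],[-6,0,40],[-6,0,40],[-6,0,40],[-6,0,40]]' --fingers '[1,1,1,1,1,1,1,1,1,1]'

```text
time_s: 11.23
tcp_pos: [0.5304, 0.0153, 0.1999]
eef_rot: [[0.981, -0.0, 0.195], [-0.195, -0.0, 0.981], [-0.0, -1.0, -0.0]]
wrist_force: [-0.2, 0.3, -0.3]
opening: 0.0855
```

```bash
cat > w.py <<'E'
from h import *
from bench import arm
import sys
def look(k,tins):
    cm=arm.camera_model("wrist")
    p,d=arm.capture("wrist"); cv2.imwrite(f"pics/wrist{k}.png",p[:,:,::-1])
    P=cloud(cm,d)
    for t in tins:
        m=(np.abs(P[...,2]-0.084)<0.008)&(d>0)&(np.linalg.norm(P[...,:2]-t,axis=-1)<.06)
        if m.sum()>50:
            print(t,m.sum(),cv2.minAreaRect(cv2.convexHull((P[m][:,:2]*1000).astype(np.float32))), P[m].mean(0))
E
python3 - <<'E'
from w import *
look(2,[(.512,-.109),(.531,.017),(.577,.151)])
goal([.531,.017,.2],78.85)
E
```

```text
(0.512, -0.109) 4586 ((511.88140869140625, -108.09712219238281), (60.19681167602539, 60.5168342590332), 65.85768127441406) [ 0.51   -0.1056  0.0851]
(0.531, 0.017) 4722 ((529.0131225585938, 16.6329402923584), (61.14178466796875, 59.70701599121094), 78.91098022460938) [0.5269 0.017  0.0852]
(0.577, 0.151) 4403 ((576.1165771484375, 151.0469207763672), (60.6226921081543, 60.27867889404297), 80.83346557617188) [0.5731 0.149  0.0849]
t 11.2833 p [0.5304 0.0155 0.1999] open 0.08527439007261199 F [ 0.2956 -0.3349 -0.6032] q [ 0.0154  0.3126 -0.1138  1.9036  0.0438  0.9279  1.2558]
shift mm [ 0.3001 -0.1317  1.5818] turn deg [ 0.0093 -0.0711 -0.0054]
```

View pics/wrist2.png

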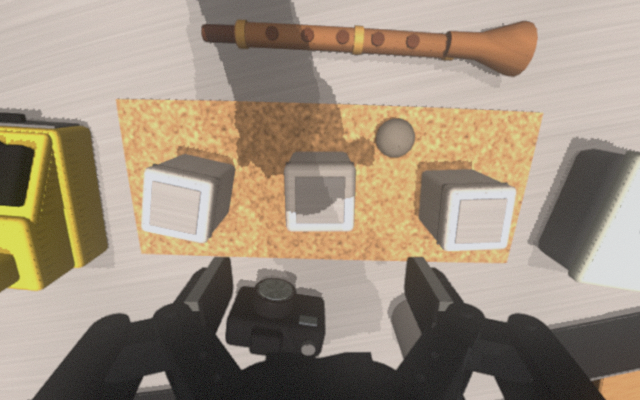

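Wrist view: tin_3 at (185,200) is upright where it stood (within about 1 mm). tin_2 is centred at (320,195) between the fingers. Descending.

arm_command --angular '[[0,0,0],[0,0,0],[0,0,0],[0,0,0],[0,0,0],[0,0,0],[0,0,0],[0,0,0],[0,0,0],[0,0,0]]' --xyz '[[0,14,1],[0,32,1.5],[0,52,1.5],[0,72,1.5],[0,92,1.5],[0,112,1.5],[0,130,1.5],[0,144,1.5],[0,152,1.5],[0,153,1.5]]' --fingers '[1,1,1,1,1,1,1,1,1,1]'

```text
time_s: 12.12
tcp_pos: [0.5295, 0.0173, 0.0453]
eef_rot: [[0.981, -0.003, 0.194], [-0.194, -0.0, 0.981], [-0.003, -1.0, -0.001]]
wrist_force: [-0.9, 0.1, -0.1]
opening: 0.0855
```

arm_command --angular '[[0,0,0],[0,0,0],[0,0,0],[0,0,0],[0,0,0],[0,0,0],[0,0,0],[0,0,0],[0,0,0],[0,0,0]]' --xyz '[[0,0,0],[0,0,0],[0,0,0],[0,0,0],[0,0,0],[0,0,0],[0,0,0],[0,0,0],[0,0,0],[0,0,0]]' --fingers '[1,0.8,0.7,0.6,0.5,0.4,0.3,0.2,0.1,0]' --squeeze 45

```text
time_s: 12.95
tcp_pos: [0.5313, 0.0174, 0.0477]
eef_rot: [[0.981, 0.001, 0.194], [-0.194, -0.0, 0.981], [0.001, -1.0, 0.0]]
wrist_force: [-1.1, -0.3, 5.2]
opening: 0.0594
```

arm_command --angular '[[0,0,0],[0,0,0],[0,0,0],[0,0,0],[0,0,0],[0,0,0],[0,0,0],[0,0,0],[0,0,0],[0,0,0]]' --xyz '[[0,0,0],[0,-4,0],[0,-14,0],[0,-28,0],[0,-44,0],[0,-60,0],[0,-76,0],[0,-90,0],[0,-98,0],[0,-100,0]]' --fingers '[0,0,0,0,0,0,0,0,0,0]'

```text
time_s: 13.78
tcp_pos: [0.5317, 0.0177, 0.1488]
eef_rot: [[0.981, 0.003, 0.194], [-0.194, 0.0, 0.981], [0.003, -1.0, 0.001]]
wrist_force: [1.4, 0.4, -1.2]
opening: 0.0594
```

arm_command --angular '[[0,0,0],[0,0,0],[0,0,0],[0,0,0],[0,0,0],[0,0,0],[0,0,0],[0,0,0],[0,0,0],[0,0,0]]' --xyz '[[0,0,0],[0,0,0],[0,0,0],[0,0,0],[0,0,0],[0,0,0],[0,0,0],[0,0,0],[0,0,0],[0,0,0]]' --fingers '[0,0,0,0,0,0,0,0,0,0]'

```text
time_s: 14.62
tcp_pos: [0.5307, 0.0175, 0.1469]
eef_rot: [[0.981, -0.0, 0.194], [-0.194, 0.0, 0.981], [-0.0, -1.0, 0.0]]
wrist_force: [-0.2, -0.0, -1.3]
opening: 0.0595
```

Run:
```python
from h import *
from bench import arm
F=[]
for i in range(4):
    p,d=arm.capture("side"); F.append(np.array(arm.get_obs()['wrist_force']))
print(np.array(F)); print(arm.get_obs()['tau'])
cv2.imwrite("pics/side3.png",p[40:340,180:480,::-1].repeat(2,0).repeat(2,1))
goal([.531,.017,.045],78.9)
```

```text
[[ 0.0343  0.206  -0.5258]
 [ 0.3074 -0.135  -1.4739]
 [-0.1895 -0.8435 -2.0342]
 [ 0.0346 -0.1911 -1.7228]]
[ -0.0008 -47.972   -0.8267 -23.6228   0.011    0.0016   0.    ]
t 14.8167 p [0.5307 0.0175 0.1469] open 0.05951424381267681 F [ 0.0346 -0.1911 -1.7228] q [ 0.0085  0.3852 -0.1115  1.9437  0.0574  0.8157  1.2415]
shift mm [  0.368  101.912   -0.4852] turn deg [-0.0031 -0.0699 -0.0002]
```

View pics/side3.png

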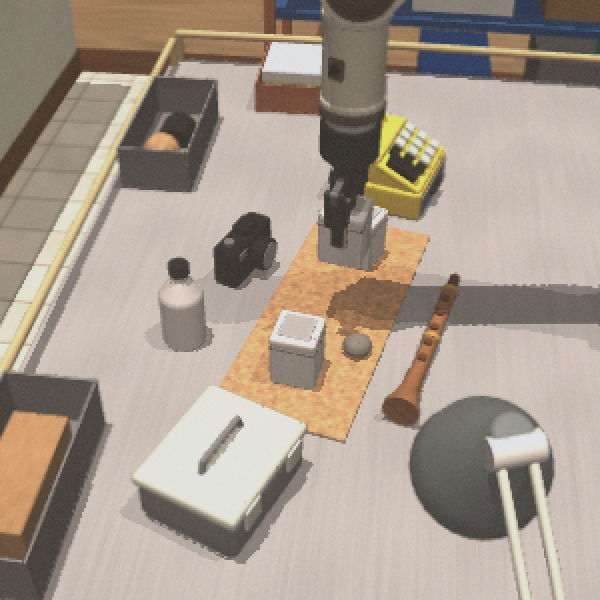

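tin_2 also reads about 1.5 N, so it is light; the picture shows it clear of the mat at (345,225). Setting it back.

arm_command --angular '[[0,0,0],[0,0,0],[0,0,0],[0,0,0],[0,0,0],[0,0,0],[0,0,0],[0,0,0],[0,0,0],[0,0,0]]' --xyz '[[0,6,0],[0,20,0],[0,36,0],[0,52,0],[0,66,0],[0,78,0],[0,86,0],[0,91,0],[0,94,0],[0,95,0]]' --fingers '[0,0,0,0,0,0,0,0,0,0]'

```text
time_s: 15.65
tcp_pos: [0.5308, 0.0175, 0.0516]
eef_rot: [[0.981, -0.0, 0.194], [-0.194, 0.0, 0.981], [-0.0, -1.0, 0.0]]
wrist_force: [-0.8, -0.1, -1.1]
opening: 0.0594
```

arm_command --angular '[[0,0,0],[0,0,0],[0,0,0],[0,0,0],[0,0,0],[0,0,0],[0,0,0],[0,0,0],[0,0,0],[0,0,0]]' --xyz '[[0,0.5,0],[0,1,0],[0,1.5,0],[0,2,0],[0,2.5,0],[0,3,0],[0,3.5,0],[0,4,0],[0,4.3,0],[0,4.3,0]]' --fingers '[0,0,0,0,0,0,0,0,0,0]'

```text
time_s: 16.48
tcp_pos: [0.5307, 0.0175, 0.0477]
eef_rot: [[0.981, -0.0, 0.194], [-0.194, -0.0, 0.981], [-0.0, -1.0, -0.0]]
wrist_force: [-1.0, 0.1, 0.4]
opening: 0.0596
```

Just in contact at the original height; opening.

arm_command --angular '[[0,0,0],[0,0,0],[0,0,0],[0,0,0],[0,0,0],[0,0,0],[0,0,0],[0,0,0],[0,0,0],[0,0,0]]' --xyz '[[0,0,0],[0,0,0],[0,0,0],[0,0,0],[0,0,0],[0,0,0],[0,0,0],[0,0,0],[0,0,0],[0,0,0]]' --fingers '[0,0.1,0.2,0.35,0.42,0.5,0.6,0.75,0.9,1]'

```text
time_s: 17.32
tcp_pos: [0.5307, 0.0176, 0.0476]
eef_rot: [[0.981, 0.0, 0.194], [-0.194, 0.0, 0.981], [-0.0, -1.0, 0.0]]
wrist_force: [-0.1, 0.2, -0.8]
opening: 0.0851
```

```bash
python3 -c "
from h import *
goal([.5765,.151,.2],80.7)"
```

```text
t 17.3167 p [0.5307 0.0176 0.0476] open 0.08511085813548164 F [-0.1368  0.1582 -0.7927] q [-0.0067  0.5461 -0.0949  1.9876  0.0857  0.6117  1.2178]
shift mm [  19.0453 -152.4225  139.7891] turn deg [-0.0028 -1.8672 -0.0002]
```

arm_command --angular '[[0,0,0],[0,0,0],[0,0,0],[0,0,0],[0,0,0],[0,0,0],[0,0,0],[0,-1,0],[0,-1.9,0],[0,-1.9,0]]' --xyz '[[0,-12,0],[0,-30,0],[0,-54,0],[0,-78,0],[0,-102,0],[0,-126,0],[2,-145,12],[5,-152,34],[8,-152,58],[11,-152,82]]' --fingers '[1,1,1,1,1,1,1,1,1,1]'

```text
time_s: 18.15
tcp_pos: [0.5584, 0.0963, 0.2019]
eef_rot: [[0.987, 0.003, 0.162], [-0.162, 0.0, 0.987], [0.003, -1.0, 0.001]]
wrist_force: [-0.0, 0.1, -0.2]
opening: 0.0853
```

arm_command --angular '[[0,0,0],[0,0,0],[0,0,0],[0,0,0],[0,0,0],[0,0,0],[0,0,0],[0,0,0],[0,0,0],[0,0,0]]' --xyz '[[3,0,18],[6,0,36],[8,0,50],[10,0,57],[10,0,57],[10,0,57],[10,0,57],[10,0,57],[10,0,57],[10,0,57]]' --fingers '[1,1,1,1,1,1,1,1,1,1]'

```text
time_s: 18.98
tcp_pos: [0.5764, 0.1496, 0.1996]
eef_rot: [[0.987, -0.0, 0.162], [-0.162, -0.0, 0.987], [-0.0, -1.0, -0.0]]
wrist_force: [0.3, 0.5, 0.2]
opening: 0.0856
```

Run:
```python
from w import *
look(3,[(.512,-.109),(.531,.017),(.577,.151)])
goal([.5765,.151,.2],80.7)
```

```text
(0.512, -0.109) 3739 ((515.0275268554688, -101.56124114990234), (49.99529266357422, 61.85769271850586), 66.9935531616211) [ 0.5142 -0.0962  0.0847]
(0.531, 0.017) 5083 ((529.639892578125, 18.488204956054688), (61.378868103027344, 60.83796691894531), 78.50540924072266) [0.528  0.0213 0.0852]
(0.577, 0.151) 4712 ((575.3745727539062, 152.10098266601562), (61.21261215209961, 59.4037971496582), 80.52071380615234) [0.5732 0.1524 0.0852]
t 19.0333 p [0.5764 0.1498 0.1996] open 0.08538061302236778 F [-0.5079  0.2805 -2.0198] q [-0.1737  0.4238 -0.1618  1.7434  0.08    0.9809  1.0421]
shift mm [-0.1351 -0.3611  1.1812] turn deg [ 0.0099 -0.0245 -0.0017]
```

View pics/wrist3.png

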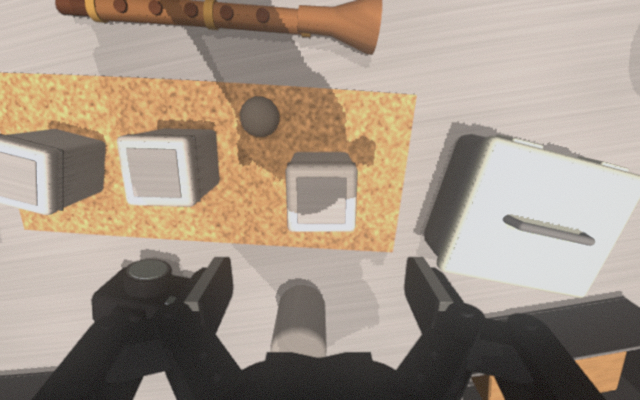

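Wrist view: tin_2 at (157,170) is back in place, tin_3 is partly cropped at the left edge, and tin_1 at (320,193) is centred. Descend, grip and lift to 15 cm.

arm_command --angular '[[0,0,0],[0,0,0],[0,0,0],[0,0,0],[0,0,0],[0,0,0],[0,0,0],[0,0,0],[0,0,0],[0,0,0]]' --xyz '[[0,14,1],[0,32,1.5],[0,52,1.5],[0,72,1.5],[0,92,1.5],[0,112,1.5],[0,130,1.5],[0,144,1.5],[0,152,1.5],[0,153,1.5]]' --fingers '[1,1,1,1,1,1,1,1,1,1]'

```text
time_s: 19.87
tcp_pos: [0.5754, 0.1514, 0.0449]
eef_rot: [[0.987, -0.003, 0.161], [-0.161, -0.001, 0.987], [-0.003, -1.0, -0.001]]
wrist_force: [-0.8, 0.2, -0.1]
opening: 0.0854
```

arm_command --angular '[[0,0,0],[0,0,0],[0,0,0],[0,0,0],[0,0,0],[0,0,0],[0,0,0],[0,0,0],[0,0,0],[0,0,0]]' --xyz '[[0,0,0],[0,0,0],[0,0,0],[0,0,0],[0,0,0],[0,0,0],[0,0,0],[0,0,0],[0,0,0],[0,0,0]]' --fingers '[1,0.8,0.7,0.6,0.5,0.4,0.3,0.2,0.1,0]' --squeeze 60

```text
time_s: 20.7
tcp_pos: [0.5772, 0.1519, 0.0475]
eef_rot: [[0.987, 0.001, 0.161], [-0.161, 0.0, 0.987], [0.001, -1.0, 0.0]]
wrist_force: [-1.1, -1.5, 5.9]
opening: 0.0596
```

arm_command --angular '[[0,0,0],[0,0,0],[0,0,0],[0,0,0],[0,0,0],[0,0,0],[0,0,0],[0,0,0],[0,0,0],[0,0,0]]' --xyz '[[0,0,0],[0,-4,0],[0,-14,0],[0,-28,0],[0,-44,0],[0,-60,0],[0,-76,0],[0,-90,0],[0,-98,0],[0,-100,0]]' --fingers '[0,0,0,0,0,0,0,0,0,0]'

```text
time_s: 21.53
tcp_pos: [0.5773, 0.1522, 0.1482]
eef_rot: [[0.987, 0.002, 0.161], [-0.161, 0.001, 0.987], [0.002, -1.0, 0.001]]
wrist_force: [0.1, 0.3, -5.9]
opening: 0.0595
```

arm_command --angular '[[0,0,0],[0,0,0],[0,0,0],[0,0,0],[0,0,0],[0,0,0],[0,0,0],[0,0,0],[0,0,0],[0,0,0]]' --xyz '[[0,0,0],[0,-6,0],[0,-14,0],[0,-22,0],[0,-30,0],[0,-38,0],[0,-44,0],[0,-48,0],[0,-50,0],[0,-50,0]]' --fingers '[0,0,0,0,0,0,0,0,0,0]'

```text
time_s: 22.37
tcp_pos: [0.577, 0.152, 0.1972]
eef_rot: [[0.987, 0.001, 0.161], [-0.161, 0.0, 0.987], [0.001, -1.0, 0.0]]
wrist_force: [0.3, -0.5, -4.9]
opening: 0.0596
```

arm_command --angular '[[0,0,0],[0,0,0],[0,0,0],[0,0,0],[0,0,0],[0,0,0],[0,0,0],[0,0,0],[0,0,0],[0,0,0]]' --xyz '[[0,0,0],[0,0,0],[0,0,0],[0,0,0],[0,0,0],[0,0,0],[0,0,0],[0,0,0],[0,0,0],[0,0,0]]' --fingers '[0,0,0,0,0,0,0,0,0,0]'

```text
time_s: 23.2
tcp_pos: [0.5767, 0.152, 0.1966]
eef_rot: [[0.987, -0.0, 0.161], [-0.161, 0.0, 0.987], [-0.0, -1.0, 0.0]]
wrist_force: [0.1, 0.7, -4.5]
opening: 0.0591
```

Run:
```python
from h import *
from bench import arm
F=[]
for i in range(3):
    p,d=arm.capture("side"); F.append(np.array(arm.get_obs()['wrist_force']))
t,dt=arm.capture("top"); F.append(np.array(arm.get_obs()['wrist_force']))
print(np.array(F)); print(arm.get_obs()['tau'])
cv2.imwrite("pics/side4.png",p[40:340,180:480,::-1].repeat(2,0).repeat(2,1))
cv2.imwrite("pics/top4.png",t[:,:,::-1])
np.savez("pics/s4.npz",d=d,dt=dt)
goal([.5765,.151,.197],80.7)
```

```text
[[ 0.5229  0.5469 -5.3261]
 [-0.5023 -0.495  -4.877 ]
 [-1.2669  0.2522 -5.3392]
 [-0.386  -0.0004 -5.6605]]
[  0.0004 -55.7839  -1.7731 -28.2395   0.0144  -0.0002  -0.    ]
t 23.4 p [0.5767 0.1519 0.1966] open 0.059436795782645616 F [-0.386  -0.0004 -5.6605] q [-0.1761  0.4286 -0.163   1.744   0.0815  0.9756  1.0387]
shift mm [-0.0472 -0.4015 -0.9606] turn deg [-0.0015  0.0293 -0.0008]
```

View pics/side4.png

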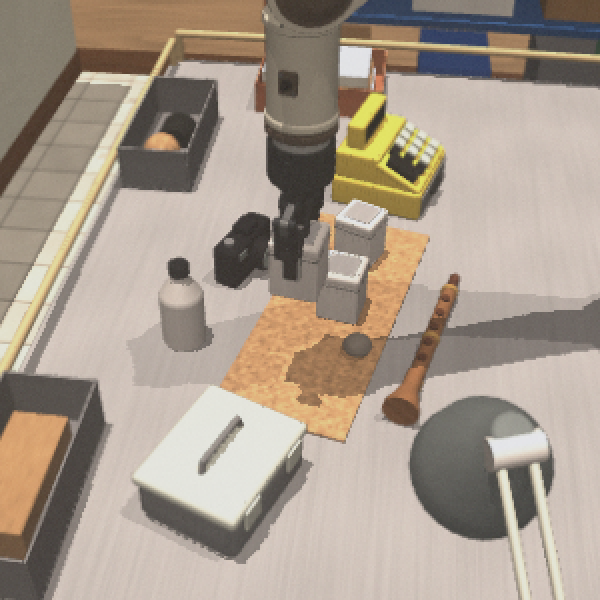

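View pics/top4.png

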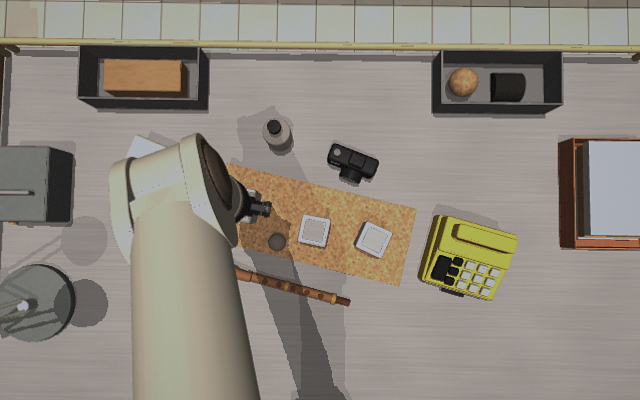

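Run:
```python
from h import *
from bench import arm
cm=arm.camera_model("top"); f=np.load("pics/s4.npz"); d=f['dt']; P=cloud(cm,d)
m=((np.abs(P[...,2]-0.084)<0.012)&(d>0)).astype(np.uint8); lab=cv2.connectedComponents(m)[1]
for u,v in [(375,239),(314,230)]:
    mm=lab==lab[v,u]; print(cv2.minAreaRect((onplane(cm,np.argwhere(mm)[:,::-1],.084)[:,:2]*1000).astype(np.float32)),P[mm].mean(0))
# held tin from side view
cm=arm.camera_model("side"); d=f['d']; P=cloud(cm,d)
m=(np.linalg.norm(P[...,:2]-[.577,.152],axis=-1)<.034)&(P[...,2]>.1)&(P[...,2]<.3)
print("held z range",np.percentile(P[m][:,2],[1,5,50,95]))
arm.sign_off()
```

```text
((513.4805908203125, -107.24015045166016), (60.98749923706055, 60.63264465332031), 65.31433868408203) [ 0.5135 -0.1073  0.0842]
((530.788818359375, 18.03067398071289), (60.52182388305664, 60.51736831665039), 78.85824584960938) [0.5308 0.018  0.0842]
held z range [0.1573 0.1621 0.233  0.2887]
the job is handed in; nothing more can be done
```

The heavy tin is tin_1. I handed the job in at about 23.4 s with it held up, upright and still, its underside about 15 cm above the mat.

- **Order and weights:** The register stands at the right (−y) end, so I lifted tin_3 first, then tin_2, then tin_1. Each went at least 10 cm up. The wrist force read about 1.5–1.7 N for tin_3, about 1.5 N for tin_2 and about 5.2 N for tin_1. I set tin_3 and tin_2 back before lifting the next tin.
- **Places:** In the last top view tin_3 and tin_2 stand upright within about 2 mm and 0.2° of where they started. The other lost things look unmoved in the last pictures; I compared those only by eye, and the arm hid the lunch box and part of the clarinet in the top view.
- **Final hold:** The opening is 59.4 mm at a 60 N grip, and the tool is vertical. In the side view the lowest points of the tin that I could measure are at z ≈ 0.157 m, which agrees with the arm's reading of 149 mm lifted.
- **One flaw:** When setting tin_3 down I went slightly too low, and the wrist read about 8 N for a moment before I eased off and opened.

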